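Hold the clip open over the recipe card

TASK

Squeeze the levers of the orange spring clip that is parked on the aluminium strip of the little wooden rack so that its jaws gape, and bring it to the blue-banded recipe card in the blue stand. Straddle the middle of that card's top edge with the open clip, upright and in line with the edge, jaw tips about 2 cm below the edge and not touching the card, and finish there still holding the clip wide open in the gripper so that I can slip a second sheet in. Leave the pepper mill, the steel cup and the spice jar where they stand.

Things in the scene. Friction and masses are not known exactly. Their poses are not given: they have to be found in the camera images.
- clip: Orange spring clip, about 90 g, 36 mm wide: two mirrored halves on a steel pin (12 mm thick, 42 mm long), upright, levers up, jaws down. Origin: pin centre; x along the pin, z up to the levers, y the way levers are squeezed and jaws part; both ways round alike. Starts shut on the rack's strip, pin resting on the strip's top: open it, then raise it 50 mm to come clear. If let go it snaps shut
- clip_levers (a point): midway between the two levers, 31 mm above the pin centre, the height to squeeze at; axes as clip. Levers are flat plates 36 mm wide, 6 to 46 mm above the pin; shut, they splay upwards to 52 mm over the outside at the top; squeezed fully along y they stand parallel, 28 mm over the outside
- clip_a (a joint): angle of one half of the clip (the other turns equally): 0 = shut on the 5 mm strip, -0.05 = shut on nothing, 0.28 rad = fully open, at a hard stop. The spring needs about 4 N on the lever tops to start opening, 7 to 10 N when fully open
- clip_mouth (a point): clip's mid-plane midway between the open jaw tips, 46 mm below the pin centre; axes as clip. Jaws are 6 mm thick, reach 48 mm below the pin; fully open they are 30 mm apart inside at the tips (45 mm over the outside at most), narrowing to about 11 mm at 12 mm below the pin
- clip_rack: fixed parking rack: light wood block 90 x 60 x 18 mm with an upright aluminium strip 70 mm long (along its x), 5 mm thick (y), top edge 80 mm above the table. Origin: centre of the underside
- recipe_stand: fixed stand with the recipe card: blue block 140 x 70 x 30 mm holding an upright stiff white card 120 mm wide (along its x), 4 mm thick (y), top edge 150 mm above the table, with a blue band along the top of both faces. Origin: centre of the underside
- recipe_edge (a point): middle of the recipe card's top edge, 150 mm above the table; x along the edge, y square to the card, z up
- drinks_stand: a like stand and card of the same sizes, but red block and red band: not the one wanted. Origin: centre of the underside
- pepper_mill: dark wood pepper mill, 52 mm wide, 127 mm tall, loose; origin at its foot; leave alone
- steel_cup: steel cup, 72 mm wide, 85 mm tall, loose; origin at its foot; leave alone
- spice_jar: spice jar with black cap, 46 mm wide, 80 mm tall, loose; origin at its foot; leave alone
There are look-alikes about, which are no part of the job. Of the things that look like the clip_rack, take the one that is farthest from the robot's base at the start. Of the things that look like the clip, the larger one is meant.

How it is judged:
By the outcome, as a careful person would: the job done as asked, in the order asked, and still so for the second after the job is handed in, while the arm keeps its last pose, push and grip.
It also fails if it takes over 38 s, if anything falls off the work surface, if the arm or the gripper's body presses on something with over 40 N, if the wrist force passes 120 N, or if a joint passes its speed limit or range.

ROBOT

A 6-joint arm with a two-finger parallel gripper is mounted at the origin on the work surface. World frame = base frame: x ahead of the robot, y to its left, z up, the work surface at z = 0. Lengths are in m, angles in rad, forces in N, time in s.
With the tool pointing down it reaches from about 0.375 to 0.925 m from the base axis. Payload 5.7 kg.
Tool frame: the origin (TCP) lies between the finger pads; the fingertips stand 19 mm ahead of it and the grasp point (between the pads) is the TCP; z points along the fingers, y is the line along which they close (so a half turn about z gives the same grasp; the last joint's range is limited). The gripper opens to 85 mm and grips with 20 to 120 N. Pads are 22 mm wide; open, the fingers measure 114 mm over their backs; the gripper's body (76 mm by 85 mm) begins 54 mm behind the grasp point. The pads swing forward as they close: fully open they stand 13 mm farther back than shut.
Start: joints at [-1.352, 0.359, 1.51, -0, 1.272, -0.115], TCP at [0.197, -0.567, 0.25] pointing down, gripper open.
Joint ranges: [-2.97, 2.97], [-1.01, 2.36], [0.21, 2.38], [-0.96, 4.11], [0.2, 2.71], [-2.98, 2.98]. Speed limits (rad/s): [2.39, 2.39, 3.14, 3.14, 3.14, 3.14].

INTERFACE

Orientations are given as a 3x3 rotation matrix whose columns are the frame's x, y, z axes.
In Python, from bench import manip gives the robot as it stands. The module is installed in compiled form; this text tells all that it offers.
- The arm moves only by the tool step_arm, never from a script. Its argument "plan" is a list of rows, each an object with "fingers": the opening, from 0 (shut) to 1 (fully open); "delta_pos": the shift along the tool's x, y, z normalised to -1 to 1, where 1 is 5 cm, a list of three; "rotation": the turn, a rotation vector about the tool's x, y, z normalised to -1 to 1, where 1 is 90 degrees, a list of three. In form: [{"fingers": fingers, "delta_pos": [tx, ty, tz], "rotation": [wx, wy, wz]}, ...]. A call has exactly 10 rows; each row shifts and turns the commanded pose from where the row before left it, along the tool's axes as they then stand; what a row does not reach is not made up. A row lasts 1/10 s, in which the tool goes at most 50 mm and 8.59 degrees, less where a joint would pass 70% of its speed; a pose out of reach is approached as far as the arm can. A call with a number of a shift or a turn outside -1 to 1 is refused whole. A call with a gripper value outside its range is refused whole. The fingers move at their own pace and stop on an object; "force" is the grip in N (left out, the last holds). Time passes only in rows, so rows that do not move let the fingers close, or fill a call up. It gives the time, the measured TCP pose, the force, the opening and the grip force at its end, in the units of the state.
- manip.sense(): the state, without advancing time (a new reading comes with each control period).
- manip.snapshot(name): name is "side" or "top" or "wrist"; returns a dict with "image" (480x640x3 uint8, red, green, blue), "fx", "fy", "cx", "cy" (pixels), "eye" and "rotation" of the camera in the world; the wrist camera has in their place "hand_eye" (4x4, takes a point from camera to tool coordinates, whose origin is the TCP and whose axes are the flange's). Camera axes: x right, y down, z forward; pixel columns grow to the right and rows downward; lengths in m; the calibration is good to about 2 mm. A picture is of the moment at which its call begins: read the wrist's pose just before it. There is no depth.
- manip.hand_in(): hands the job in; it is judged then, once.
Trained networks look in a picture, given as the dict that the camera call returned (one of the last four; its "shot" number tells which), for a name from the list of things; names that differ only in an ending like _2 or _b are one class to them, and where a whole thing is asked for, a point or a joint stands for the part that bears it (a point fixed in the world has none). Each returns a list of dicts, best first, with "conf" (0 to 1); they miss things now and then, are a little off and sometimes report something else, mostly with a low value. They report only what shows in the picture. A call takes as long as a camera call. They do not tell look-alikes from the thing itself.
- manip.cut_out(picture, target): "mask" (480x640 bool, what is visible of it) and "box" ([left, top, width, height] in pixels, round what is visible of it).
The state is a dict: "clock": time; "qpos": joint angles; "joint_vel": joint speeds; "effort": joint torques, N m; "ee_pos": TCP position; "orientation": TCP orientation; "force": force on the tool from outside, world axes, zero at the start; "moment": the same for the moment, N m; "grip_width": finger opening in m; "grasp_force": force on a finger pad.
Only numpy, scipy, OpenCV 4.12 (cv2) and the standard library are available. Lean on these libraries where they do the work, as an engineer would, in place of code of your own. Each camera call takes 0.05 s, during which the arm holds its last target. There are 200 camera calls.

## Working session

There is one attempt and no reset: what is moved stays moved. The work goes in short steps, Python scripts to look and compute and a tool call to move; the robot and the scene stay as the last step left them, time stands still between calls to the robot, and variables do not carry over. Pictures are saved under pics/ and viewed, at most 10 in all, crops included, and the job is handed in when it is done.

Besides the shell and the picture viewer there is one more tool, called after ">>>" as name([rows], argument=value, ...), one row to a line, values as JSON. step_arm: Moves the arm, as the interface text tells. Scaled input: -1 to 1 covers 5 cm each way for a shift and 90 degrees each way for a turn. Its arguments: {"type":"object","properties":{"plan":{"type":"array","items":{"type":"object","properties":{"fingers":{"type":"number"},"delta_pos":{"type":"array","items":{"type":"number"}},"rotation":{"type":"array","items":{"type":"number"}}}}},"force":{"type":"number"}},"required":["plan"]}

```bash
mkdir -p pics
cat > h.py <<'E'
import numpy as np, cv2, json
from bench import manip
def ray(s,u,v):
    d=np.array([(u-s['cx'])/s['fx'],(v-s['cy'])/s['fy'],1.]); 
    return np.array(s['eye']),np.array(s['rotation'])@d
def onz(s,u,v,z):
    e,d=ray(s,u,v); return e+d*(z-e[2])/d[2]
def proj(s,p):
    c=np.array(s['rotation']).T@(np.array(p)-np.array(s['eye'])); return c[0]/c[2]*s['fx']+s['cx'],c[1]/c[2]*s['fy']+s['cy']
E
python3 - <<'E'
from h import *
for n in ['top','side']:
    s=manip.snapshot(n); cv2.imwrite(f'pics/{n}0.png',s['image'][:,:,::-1])
    print(n,s['eye'],np.round(s['rotation'],3).tolist(),s['fx'])
    for t in ['clip','clip_rack','recipe_stand','drinks_stand','pepper_mill','steel_cup','spice_jar']:
        for r in manip.cut_out(s,t):
            b=r['box'];m=np.argwhere(r['mask']).mean(0)[::-1]
            print(t,round(r['conf'],2),b,m.round(1),onz(s,*m,.05).round(3))
E
```

```text
top [ 0.34133971 -0.00879783  1.12673642] [[0.089, -0.976, 0.2], [-0.996, -0.087, 0.018], [-0.001, -0.201, -0.98]] 433.8349814024738
clip 0.53 [323.2, 256.7, 22.9, 23.4] [332.5 268.1] [ 0.481 -0.031  0.05 ]
clip 0.52 [323.2, 269.7, 15.9, 10.4] [329.5 274.3] [ 0.464 -0.025  0.05 ]
clip 0.51 [374.0, 277.7, 16.3, 13.0] [379.9 284.5] [ 0.45  -0.151  0.05 ]
clip_rack 0.75 [345.7, 318.8, 40.4, 32.4] [366.5 333.8] [ 0.329 -0.126  0.05 ]
clip_rack 0.6 [308.8, 258.9, 37.3, 31.6] [326.2 272.8] [ 0.467 -0.016  0.05 ]
recipe_stand 0.8 [197.2, 208.3, 62.5, 22.7] [229.  220.1] [0.58  0.242 0.05 ]
drinks_stand 0.77 [398.6, 216.4, 62.1, 28.0] [424.3 227.4] [ 0.605 -0.255  0.05 ]
pepper_mill 0.84 [145.3, 284.8, 37.1, 18.9] [166.3 294.7] [0.379 0.372 0.05 ]
steel_cup 0.61 [432.5, 302.4, 37.8, 33.6] [453.4 319.1] [ 0.382 -0.335  0.05 ]
steel_cup 0.51 [324.5, 254.5, 20.9, 23.3] [333.1 267.7] [ 0.482 -0.032  0.05 ]
spice_jar 0.9 [337.8, 166.1, 18.1, 22.5] [343.3 174.9] [ 0.727 -0.039  0.05 ]
side [0.18228627 0.7471334  0.68069617] [[-0.908, -0.248, 0.338], [-0.418, 0.509, -0.752], [0.014, -0.824, -0.566]
[... 397 characters left out ...]
ip_rack 0.83 [315.0, 267.6, 41.8, 36.5] [333.1 284.4] [0.463 0.019 0.05 ]
clip_rack 0.49 [200.4, 274.4, 65.1, 102.3] [231.1 331.4] [0.59  0.246 0.05 ]
recipe_stand 0.63 [197.0, 275.2, 70.1, 99.9] [231.  331.3] [0.59  0.246 0.05 ]
drinks_stand 0.78 [307.6, 174.6, 29.2, 69.3] [322.2 217.4] [ 0.61  -0.249  0.05 ]
pepper_mill 0.7 [200.1, 277.3, 65.2, 98.8] [230.7 332.3] [0.589 0.248 0.05 ]
pepper_mill 0.67 [282.8, 387.4, 28.5, 65.6] [297.  420.1] [0.38  0.368 0.05 ]
steel_cup 0.8 [395.8, 202.6, 30.2, 39.6] [406.3 222.5] [ 0.384 -0.328  0.05 ]
spice_jar 0.74 [239.1, 229.3, 18.7, 34.2] [247.7 246.1] [ 0.723 -0.029  0.05 ]
spice_jar 0.55 [202.1, 277.6, 63.2, 102.8] [231.  331.7] [0.589 0.247 0.05 ]
```

Run:
```python
import cv2
t=cv2.imread('pics/top0.png')[180:360,150:450]; s=cv2.imread('pics/side0.png')[170:390,180:440]
cv2.imwrite('pics/tc.png',cv2.resize(t,(780,468),interpolation=cv2.INTER_CUBIC)); cv2.imwrite('pics/sc.png',cv2.resize(s,(702,594),interpolation=cv2.INTER_CUBIC))
```

```text
(no output)
```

View pics/tc.png

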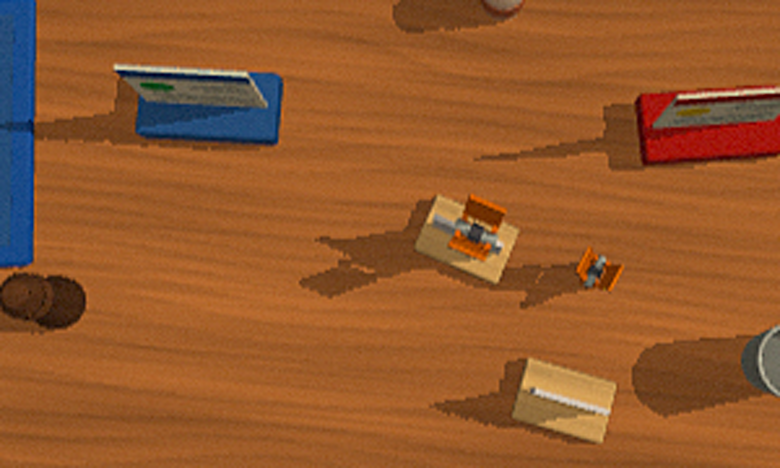

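View pics/sc.png

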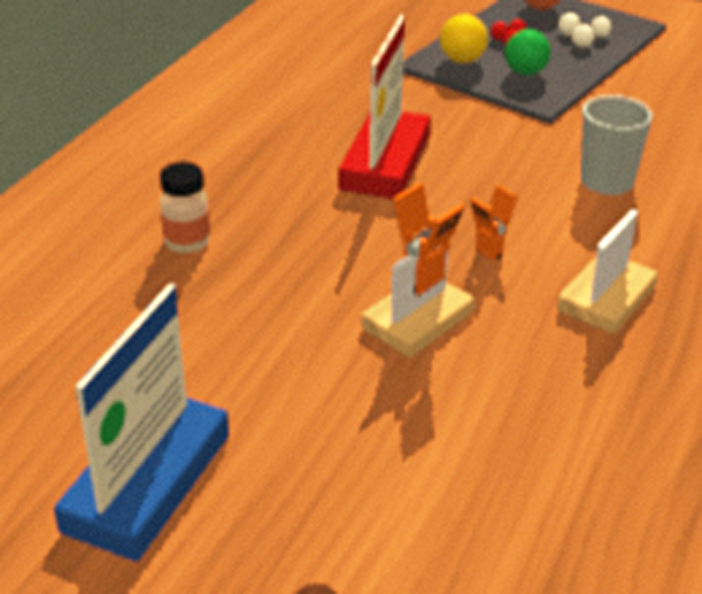

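The big clip sits on the rack nearer the recipe stand (about px 332,270 in the top view). The small look-alike stands to its right (380,284), and the empty rack is nearer the base. The recipe card's top edge runs from about (194,206) to (244,208).

Run:
```python
from h import *
s=manip.snapshot('top'); d=manip.snapshot('side')
c=lambda x,y:(150+x/2.6,180+y/2.6); k=lambda x,y:(180+x/2.7,170+y/2.7)
for n,p,z in [('stripL',(434,221),.08),('stripR',(500,249),.08),('pin',(475,234),.086),('small',(599,270),.06),('cardL',(115,67),.15),('cardR',(243,73),.15)]:
    print(n,onz(s,*c(*p),z).round(4))
for n,p,z in [('cardfar',(174,288),.15),('cardnear',(81,384),.15),('stripend',(393,265),.08)]: print(n,onz(d,*k(*p),z).round(4))
# side view: white/blue-band of card edge; corners of block
st=manip.sense(); print(st['ee_pos'],np.round(st['orientation'],3).tolist(),st['clock'])
```

```text
stripL [0.481 0.008 0.08 ]
stripR [ 0.4603 -0.0554  0.08  ]
pin [ 0.4714 -0.031   0.086 ]
small [ 0.451  -0.1509  0.06  ]
cardL [0.5847 0.3042 0.15  ]
cardR [0.5894 0.1892 0.15  ]
cardfar [0.5857 0.1883 0.15  ]
cardnear [0.5854 0.3018 0.15  ]
stripend [0.4885 0.0066 0.08  ]
[ 0.19656266 -0.56685062  0.25030473] [[0.945, 0.328, -0.0], [0.328, -0.945, 0.0], [0.0, -0.0, -1.0]] 0.9
```

>>> step_arm([
  {"fingers": 1, "delta_pos": [0.669, -0.639, 0], "rotation": [0, 0, 0]},
  {"fingers": 1, "delta_pos": [0.669, -0.639, 0], "rotation": [0, 0, 0]},
  {"fingers": 1, "delta_pos": [0.669, -0.639, 0], "rotation": [0, 0, 0]},
  {"fingers": 1, "delta_pos": [0.669, -0.639, 0], "rotation": [0, 0, 0]},
  {"fingers": 1, "delta_pos": [0.669, -0.639, 0], "rotation": [0, 0, 0]},
  {"fingers": 1, "delta_pos": [0.669, -0.639, 0], "rotation": [0, 0, 0]},
  {"fingers": 1, "delta_pos": [0.669, -0.639, 0], "rotation": [0, 0, 0]},
  {"fingers": 1, "delta_pos": [0.669, -0.639, 0], "rotation": [0, 0, 0]},
  {"fingers": 1, "delta_pos": [0.669, -0.639, 0], "rotation": [0, 0, 0]},
  {"fingers": 1, "delta_pos": [0.669, -0.639, 0], "rotation": [0, 0, 0]},
], force=40)

```text
clock: 1.9
ee_pos: [0.4086, -0.1537, 0.2507]
orientation: [[0.945, 0.327, 0.001], [0.327, -0.945, -0.0], [0.001, 0.001, -1.0]]
force: [0.4, -0.6, 0.4]
grip_width: 0.0856
grasp_force: 0.0
```

>>> step_arm([
  {"fingers": 1, "delta_pos": [0.669, -0.639, 0], "rotation": [0, 0, 0]},
  {"fingers": 1, "delta_pos": [0.669, -0.639, 0], "rotation": [0, 0, 0]},
  {"fingers": 1, "delta_pos": [0.669, -0.639, 0], "rotation": [0, 0, 0]},
  {"fingers": 1, "delta_pos": [0, 0, 0], "rotation": [0, 0, -0.084]},
  {"fingers": 1, "delta_pos": [0, 0, 0], "rotation": [0, 0, -0.084]},
  {"fingers": 1, "delta_pos": [0, 0, 0], "rotation": [0, 0, -0.084]},
  {"fingers": 1, "delta_pos": [0, 0, 0], "rotation": [0, 0, -0.084]},
  {"fingers": 1, "delta_pos": [0, 0, 0], "rotation": [0, 0, -0.084]},
  {"fingers": 1, "delta_pos": [0, 0, 0], "rotation": [0, 0, -0.084]},
  {"fingers": 1, "delta_pos": [0, 0, 0], "rotation": [0, 0, -0.084]},
])

```text
clock: 2.9
ee_pos: [0.4714, -0.032, 0.2504]
orientation: [[0.303, 0.953, 0.0], [0.953, -0.303, 0.0], [0.0, 0.0, -1.0]]
force: [0.2, -0.0, -0.0]
grip_width: 0.0854
grasp_force: 0.0
```

```bash
cat >> h.py <<'E'
def wrist():
    st=manip.sense(); s=manip.snapshot('wrist'); T=np.eye(4); T[:3,:3]=st['orientation']; T[:3,3]=st['ee_pos']
    C=T@np.array(s['hand_eye']); s['eye']=C[:3,3]; s['rotation']=C[:3,:3]; return st,s
E
python3 - <<'E'
from h import *
st,s=wrist(); cv2.imwrite('pics/w1.png',s['image'][:,:,::-1])
print(st['ee_pos'],np.round(st['orientation'],3).tolist(),st['clock'],st['qpos'],s['eye'],np.round(s['rotation'],2).tolist())
for z in (.08,.086,.132): print(proj(s,[.4714,-.031,z]))
E
```

```text
[ 0.4713753  -0.03195479  0.2504194 ] [[0.303, 0.953, 0.0], [0.953, -0.303, 0.0], [0.0, 0.0, -1.0]] 2.9 [-2.14098447e-01  1.73875755e-01  1.77481430e+00  7.99296864e-05
  1.19269810e+00  9.37603765e-02] [0.49258278 0.03494678 0.37407962] [[0.95, -0.29, -0.08], [-0.3, -0.92, -0.26], [-0.0, 0.28, -0.96]]
(np.float64(321.0095019255567), np.float64(221.557533182436))
(np.float64(321.0007804847838), np.float64(223.53626997792293))
(np.float64(320.92064236652453), np.float64(241.7181561421356))
```

View pics/w1.png

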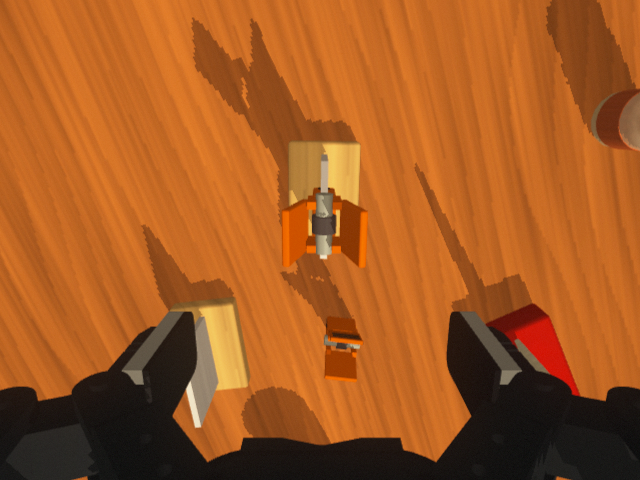

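Large clip centred at about (324,224) px, the strip runs straight down the image, so yaw is good; it sits about 2 mm to tool +y. Descending and squeezing.

>>> step_arm([
  {"fingers": 1, "delta_pos": [0, 0.04, 0.6], "rotation": [0, 0, 0]},
  {"fingers": 1, "delta_pos": [0, 0, 0.7], "rotation": [0, 0, 0]},
  {"fingers": 1, "delta_pos": [0, 0, 0.7], "rotation": [0, 0, 0]},
  {"fingers": 1, "delta_pos": [0, 0, 0.4], "rotation": [0, 0, 0]},
  {"fingers": 1, "delta_pos": [0, 0, 0.27], "rotation": [0, 0, 0]},
  {"fingers": 1, "delta_pos": [0, 0, 0], "rotation": [0, 0, 0]},
  {"fingers": 0.65, "delta_pos": [0, 0, 0], "rotation": [0, 0, 0]},
  {"fingers": 0.65, "delta_pos": [0, 0, 0], "rotation": [0, 0, 0]},
  {"fingers": 0.65, "delta_pos": [0, 0, 0], "rotation": [0, 0, 0]},
  {"fingers": 0.65, "delta_pos": [0, 0, 0], "rotation": [0, 0, 0]},
], force=40)

```text
clock: 3.95
ee_pos: [0.4738, -0.0327, 0.1176]
orientation: [[0.309, 0.951, 0.002], [0.951, -0.309, -0.0], [0.0, 0.002, -1.0]]
force: [-0.5, -0.4, -0.2]
grip_width: 0.0557
grasp_force: 0.0
```

>>> step_arm([
  {"fingers": 0.5, "delta_pos": [0, 0, 0], "rotation": [0, 0, 0]},
  {"fingers": 0.5, "delta_pos": [0, 0, 0], "rotation": [0, 0, 0]},
  {"fingers": 0.4, "delta_pos": [0, 0, 0], "rotation": [0, 0, 0]},
  {"fingers": 0.4, "delta_pos": [0, 0, 0], "rotation": [0, 0, 0]},
  {"fingers": 0.2, "delta_pos": [0, 0, 0], "rotation": [0, 0, 0]},
  {"fingers": 0.2, "delta_pos": [0, 0, 0], "rotation": [0, 0, 0]},
  {"fingers": 0.2, "delta_pos": [0, 0, 0], "rotation": [0, 0, 0]},
  {"fingers": 0.2, "delta_pos": [0, 0, 0], "rotation": [0, 0, 0]},
  {"fingers": 0.2, "delta_pos": [0, 0, 0], "rotation": [0, 0, 0]},
  {"fingers": 0.2, "delta_pos": [0, 0, 0], "rotation": [0, 0, 0]},
])

```text
clock: 4.95
ee_pos: [0.4733, -0.0324, 0.1188]
orientation: [[0.309, 0.951, 0.001], [0.951, -0.309, 0.0], [0.0, 0.001, -1.0]]
force: [-5.1, 0.7, 22.1]
grip_width: 0.0266
grasp_force: 38.6
```

Run:
```python
from h import *
st,s=wrist(); d=manip.snapshot('side')
a=s['image'][:,:,::-1][150:480,120:520]; b=cv2.resize(d['image'][:,:,::-1][180:320,290:410],(386,450),interpolation=cv2.INTER_CUBIC)
a=cv2.copyMakeBorder(a,0,120,0,0,cv2.BORDER_CONSTANT); cv2.imwrite('pics/g1.png',np.hstack([a,b]))
print(st)
```

```text
{'clock': 4.95, 'qpos': array([-2.14412103e-01,  3.54966650e-01,  1.92312885e+00,  4.29527308e-04,
        8.62575355e-01,  9.89799742e-02]), 'joint_vel': array([ 3.65815418e-04, -1.09535190e-03, -7.51519144e-05, -1.25352993e-05,
        1.50196509e-03,  1.13496697e-03]), 'effort': array([ -0.4810391 , -34.22134995, -17.45637238,  -0.16349401,
        -2.20929153,  -0.07420284]), 'ee_pos': array([ 0.4733377 , -0.03244095,  0.11877161]), 'orientation': array([[ 3.08552699e-01,  9.51206755e-01,  9.70152472e-04],
       [ 9.51207159e-01, -3.08552955e-01,  1.22620222e-04],
       [ 4.15980596e-04,  8.84981176e-04, -9.99999522e-01]]), 'force': array([-5.12803229,  0.7425647 , 22.06888783]), 'moment': array([ 0.37264061,  1.02731498, -0.03209458]), 'grasp_force': 38.63770365715027, 'grip_width': 0.02663070620118625}
```

View pics/g1.png

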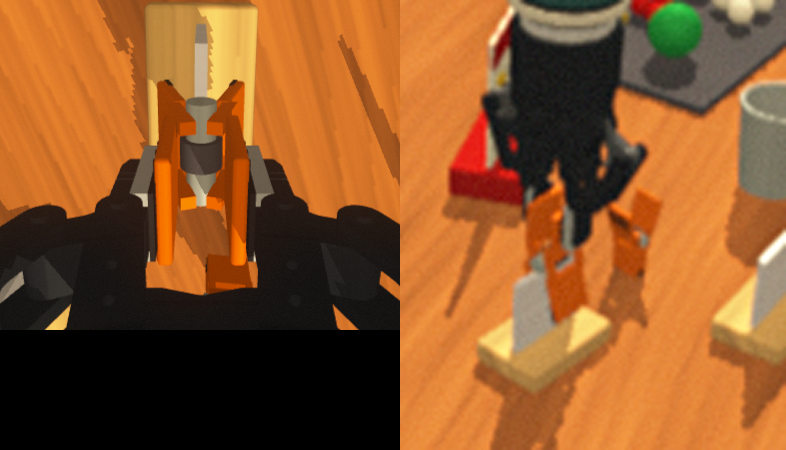

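Clip is squeezed to its stop: width 26.6 mm, levers parallel between the pads. Lifting, then moving above the card.

>>> step_arm([
  {"fingers": 0.2, "delta_pos": [0, 0, -0.1], "rotation": [0, 0, 0]},
  {"fingers": 0.2, "delta_pos": [0, 0, -0.2], "rotation": [0, 0, 0]},
  {"fingers": 0.2, "delta_pos": [0, 0, -0.4], "rotation": [0, 0, 0]},
  {"fingers": 0.2, "delta_pos": [0, 0, -0.4], "rotation": [0, 0, 0]},
  {"fingers": 0.2, "delta_pos": [0, 0, -0.4], "rotation": [0, 0, 0]},
  {"fingers": 0.2, "delta_pos": [0, 0, -0.4], "rotation": [0, 0, 0]},
  {"fingers": 0.2, "delta_pos": [0, 0, -0.4], "rotation": [0, 0, 0]},
  {"fingers": 0.2, "delta_pos": [0, 0, -0.4], "rotation": [0, 0, 0]},
  {"fingers": 0.2, "delta_pos": [0, 0, -0.3], "rotation": [0, 0, 0]},
  {"fingers": 0.2, "delta_pos": [0, 0, 0], "rotation": [0, 0, 0]},
])

```text
clock: 6.05
ee_pos: [0.4746, -0.0329, 0.2692]
orientation: [[0.308, 0.951, 0.005], [0.951, -0.308, -0.001], [0.001, 0.005, -1.0]]
force: [0.9, -0.3, -1.2]
grip_width: 0.0264
grasp_force: 40.4
```

>>> step_arm([
  {"fingers": 0.2, "delta_pos": [0.35, 0.025, 0], "rotation": [0, 0, 0]},
  {"fingers": 0.2, "delta_pos": [0.7, 0.05, 0], "rotation": [0, 0, 0]},
  {"fingers": 0.2, "delta_pos": [0.7, 0.05, 0], "rotation": [0, 0, 0]},
  {"fingers": 0.2, "delta_pos": [0.7, 0.05, 0], "rotation": [0, 0, 0]},
  {"fingers": 0.2, "delta_pos": [0.7, 0.05, 0], "rotation": [0, 0, 0]},
  {"fingers": 0.2, "delta_pos": [0.7, 0.05, 0], "rotation": [0, 0, 0]},
  {"fingers": 0.2, "delta_pos": [0.7, 0.05, 0], "rotation": [0, 0, 0]},
  {"fingers": 0.2, "delta_pos": [0.7, 0.05, 0], "rotation": [0, 0, 0]},
  {"fingers": 0.2, "delta_pos": [0.5, 0.04, 0], "rotation": [0, 0, 0]},
  {"fingers": 0.2, "delta_pos": [0.24, 0.02, 0], "rotation": [0, 0, 0]},
])

```text
clock: 7.05
ee_pos: [0.5863, 0.2475, 0.2655]
orientation: [[0.307, 0.952, -0.001], [0.952, -0.307, 0.0], [-0.0, -0.001, -1.0]]
force: [-0.5, -0.2, -0.3]
grip_width: 0.0268
grasp_force: 40.4
```

>>> step_arm([
  {"fingers": 0.2, "delta_pos": [0, 0, 0], "rotation": [0, 0, -0.03]},
  {"fingers": 0.2, "delta_pos": [0, 0, 0], "rotation": [0, 0, -0.03]},
  {"fingers": 0.2, "delta_pos": [0, 0, 0], "rotation": [0, 0, -0.03]},
  {"fingers": 0.2, "delta_pos": [0, 0, 0], "rotation": [0, 0, -0.03]},
  {"fingers": 0.2, "delta_pos": [0, 0, 0], "rotation": [0, 0, -0.03]},
  {"fingers": 0.2, "delta_pos": [0, 0, 0], "rotation": [0, 0, -0.03]},
  {"fingers": 0.2, "delta_pos": [0, 0, 0], "rotation": [0, 0, -0.03]},
  {"fingers": 0.2, "delta_pos": [0, 0, 0], "rotation": [0, 0, 0]},
  {"fingers": 0.2, "delta_pos": [0, 0, 0], "rotation": [0, 0, 0]},
  {"fingers": 0.2, "delta_pos": [0, 0, 0], "rotation": [0, 0, 0]},
])

```text
clock: 8.05
ee_pos: [0.586, 0.2453, 0.2666]
orientation: [[-0.015, 1.0, -0.001], [1.0, 0.015, -0.0], [-0.0, -0.001, -1.0]]
force: [0.7, -0.3, -0.4]
grip_width: 0.0266
grasp_force: 40.4
```

Run:
```python
from h import *
st,s=wrist(); cv2.imwrite('pics/w2.png',s['image'][:,:,::-1])
np.savez('w2.npz',eye=s['eye'],rotation=s['rotation'],fx=s['fx'],fy=s['fy'],cx=s['cx'],cy=s['cy'])
print(st['ee_pos'],np.round(st['orientation'],3).tolist(),st['clock'],st['force'],st['grip_width'],st['grasp_force'])
for p in ([.5863,.246,.15],[.585,.303,.15],[.5876,.189,.15]): print(proj(s,p))
d=manip.snapshot('side'); cv2.imwrite('pics/s2.png',cv2.resize(d['image'][200:400,160:340,::-1],(540,600),interpolation=cv2.INTER_CUBIC))
```

```text
[0.58604248 0.24527838 0.2665648 ] [[-0.015, 1.0, -0.001], [1.0, 0.015, -0.0], [-0.0, -0.001, -1.0]] 8.05 [ 0.68646482 -0.34669993 -0.36787058] 0.026565126001601193 40.378661155700684
(np.float64(321.85117128537894), np.float64(242.94648652686075))
(np.float64(321.27770716903507), np.float64(143.54443664577838))
(np.float64(322.3567920167538), np.float64(330.58882669887214))
```

View pics/w2.png

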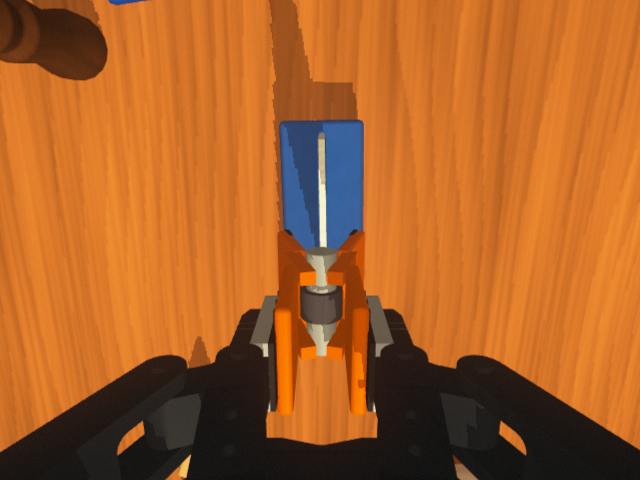

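View pics/s2.png

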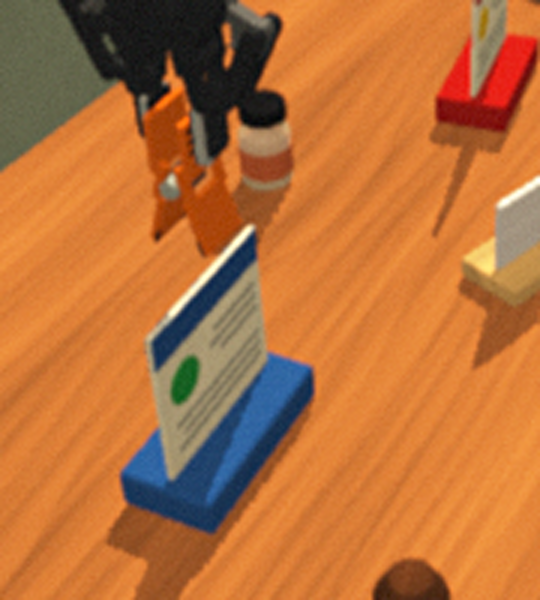

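Run:
```python
from h import *
s={k:v for k,v in np.load('w2.npz').items()}
print(s['eye'])
for p in [(280,122),(363,122),(284,215),(363,215)]: print(p,onz(s,*p,.03).round(4))
for p in [(.585,.303,.15),(.585,.303,.03)]: print(proj(s,p))
for p in [(321.5,133),(323,246)]: print(p,onz(s,*p,.15).round(4))
im=cv2.imread('pics/w2.png')
for r in (128,131,134,137,140,144,150,160,175,190,220,240): print(r,im[r,314:330].sum(1).tolist())
cv2.imwrite('pics/z.png',np.hstack([cv2.resize(im[110:260,270:370],(400,600),interpolation=cv2.INTER_NEAREST),cv2.resize(cv2.imread('pics/top0.png')[195:235,190:266],(400,210),interpolation=cv2.INTER_NEAREST)[[*range(210)]+[209]*390]]))
```

```text
[0.58497782 0.31549766 0.3902085 ]
(280, 122) [0.5511 0.3133 0.03  ]
(363, 122) [0.6187 0.3145 0.03  ]
(284, 215) [0.5538 0.2359 0.03  ]
(363, 215) [0.6221 0.2371 0.03  ]
(np.float64(321.27770716903507), np.float64(143.54443664577838))
(np.float64(321.392481451047), np.float64(135.7612853627415))
(321.5, 133) [0.585  0.3086 0.15  ]
(323, 246) [0.587  0.2441 0.15  ]
128 [222, 224, 229, 222, 234, 226, 225, 225, 244, 309, 310, 306, 308, 308, 311, 320]
131 [230, 219, 225, 219, 221, 230, 234, 270, 270, 277, 306, 313, 306, 304, 323, 319]
134 [219, 227, 226, 222, 260, 342, 355, 354, 358, 354, 335, 306, 310, 311, 317, 313]
137 [228, 226, 223, 240, 313, 367, 354, 356, 361, 363, 323, 265, 315, 307, 313, 311]
140 [223, 219, 223, 274, 438, 534, 533, 530, 533, 533, 493, 247, 304, 309, 311, 300]
144 [223, 217, 227, 263, 417, 536, 531, 537, 532, 534, 493, 245, 310, 308, 311, 309]
150 [219, 228, 219, 266, 434, 552, 547, 546, 543, 552, 510, 241, 295, 314, 309, 307]
160 [218, 224, 223, 244, 360, 533, 534, 531, 538, 534, 497, 294, 289, 314, 308, 309]
175 [230, 221, 227, 246, 472, 683, 546, 549, 551, 554, 527, 361, 278, 311, 310, 308]
190 [226, 220, 231, 236, 381, 619, 689, 686, 687, 687, 676, 518, 262, 307, 308, 307]
220 [232, 228, 235, 228, 257, 483, 697, 698, 696, 694, 696, 677, 405, 311, 312, 309]
240 [269, 223, 228, 223, 244, 406, 668, 704, 704, 703, 707, 690, 513, 310, 312, 312]
```

View pics/z.png

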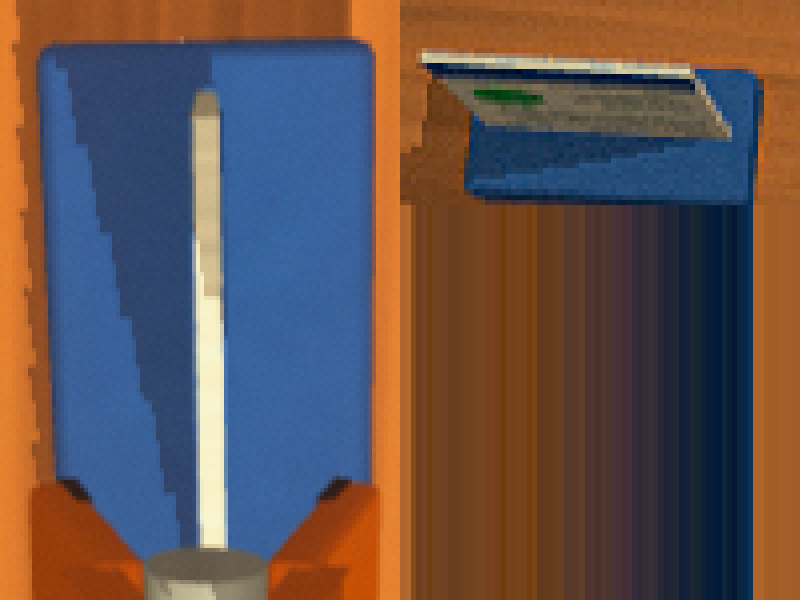

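The card's top edge runs straight under the clip: its end is at (321,139) px and it reaches the pin at (323,246), about 1 mm to tool +y and 1° off in yaw. Correcting and lowering.

>>> step_arm([
  {"fingers": 0.2, "delta_pos": [0, 0.02, 0], "rotation": [0, 0, -0.012]},
  {"fingers": 0.2, "delta_pos": [0, 0, 0.1], "rotation": [0, 0, 0]},
  {"fingers": 0.2, "delta_pos": [0, 0, 0.2], "rotation": [0, 0, 0]},
  {"fingers": 0.2, "delta_pos": [0, 0, 0.2], "rotation": [0, 0, 0]},
  {"fingers": 0.2, "delta_pos": [0, 0, 0.2], "rotation": [0, 0, 0]},
  {"fingers": 0.2, "delta_pos": [0, 0, 0.2], "rotation": [0, 0, 0]},
  {"fingers": 0.2, "delta_pos": [0, 0, 0.15], "rotation": [0, 0, 0]},
  {"fingers": 0.2, "delta_pos": [0, 0, 0.09], "rotation": [0, 0, 0]},
  {"fingers": 0.2, "delta_pos": [0, 0, 0], "rotation": [0, 0, 0]},
  {"fingers": 0.2, "delta_pos": [0, 0, 0], "rotation": [0, 0, 0]},
])

```text
clock: 9.15
ee_pos: [0.5875, 0.2457, 0.21]
orientation: [[-0.035, 0.999, 0.0], [0.999, 0.035, 0.0], [0.0, 0.0, -1.0]]
force: [1.0, 0.3, 0.1]
grip_width: 0.0268
grasp_force: 40.4
```

Run:
```python
from h import *
st,s=wrist(); d=manip.snapshot('side')
print(st['ee_pos'],np.round(st['orientation'],4).tolist(),st['clock'],st['force'],st['grip_width'],st['grasp_force'])
R=np.array(st['orientation']);p=np.array(st['ee_pos'])
for x,z in ((.021,.0328),(-.021,.0328),(0,.0328)):
    q=p+R@[x,0,z]; print('pin',q.round(4),proj(s,q),proj(d,q))
print('mouth',proj(d,p+R@[.018,0,.0328+.047]),'edge mid',proj(d,[.5868,.2455,.15]))
a=cv2.resize(s['image'][100:400,240:400,::-1],(320,600),interpolation=cv2.INTER_CUBIC)
b=cv2.resize(d['image'][230:380,180:300,::-1],(480,600),interpolation=cv2.INTER_CUBIC)
cv2.imwrite('pics/f.png',np.hstack([a,b]))
```

```text
[0.58746008 0.24568833 0.21000656] [[-0.0353, 0.9994, 0.0003], [0.9994, 0.0353, 0.0002], [0.0002, 0.0003, -1.0]] 9.15 [0.99372918 0.29058986 0.05840039] 0.026782546029322896 40.379467606544495
pin [0.5867 0.2667 0.1772] (np.float64(321.31132323145096), np.float64(252.8200043669499)) (np.float64(219.25269427619878), np.float64(288.75504809793347))
pin [0.5882 0.2247 0.1772] (np.float64(321.1507180460267), np.float64(349.9309671845157)) (np.float64(231.68255000625751), np.float64(275.6383240414115))
pin [0.5875 0.2457 0.1772] (np.float64(321.2282824834601), np.float64(303.03112905261935)) (np.float64(225.59239954823056), np.float64(282.0650135183828))
mouth (np.float64(222.92798328812393), np.float64(307.26590709187855)) edge mid (np.float64(227.44387521378633), np.float64(293.4559038034048))
```

View pics/f.png

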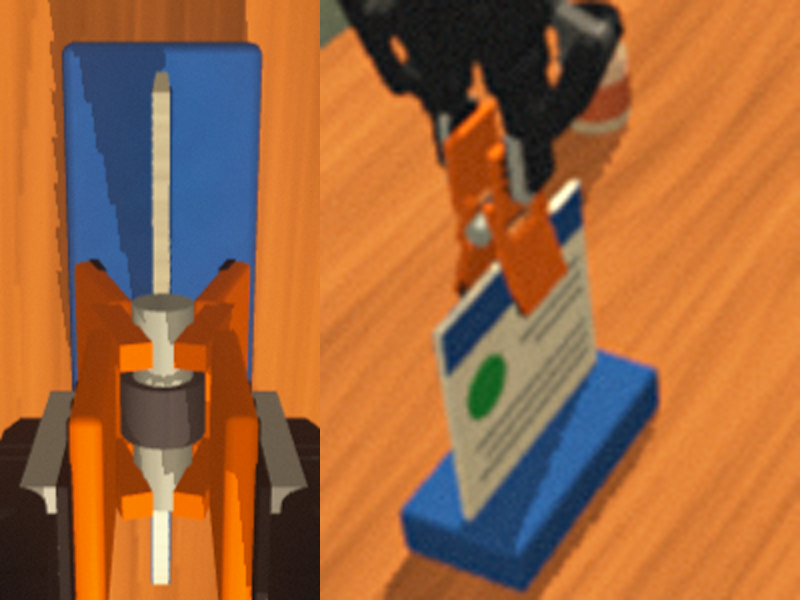

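Run:
```python
from h import *
st,s=wrist()
for p in [(320.5,145),(320.5,392)]: print(onz(s,*p,.15).round(4))
print(onz(s,321,252,.177), onz(s,321,354,.177),st['force'],st['grip_width'])
```

```text
[0.5852 0.3058 0.15  ]
[0.5896 0.1851 0.15  ]
[0.58684746 0.2668959  0.177     ] [0.58847843 0.22253259 0.177     ] [-0.0258399   0.03175682  0.09589527] 0.02658249450693295
```

```bash
python3 -c "
from bench import manip
print(manip.hand_in())"
```

```text
the job is handed in; nothing more can be done
None
```

The job is handed in: the gripper holds the large orange clip fully open astride the middle of the blue-banded card's top edge. By the wrist camera it is centred within 1 mm and in line, with jaw tips about 2 cm below the edge and no contact force; the mill, cup and jar were not touched.

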